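# Find the warped lid by rocking it on the stone slab

### The arm

A 6-joint arm with a two-finger parallel gripper is mounted at the origin on a cart in front of the work surface, level with it; the furniture and walls round the work are solid. World frame = base frame: x ahead of the robot, y to its left, z up, the work surface at z = 0. Lengths are in mm, angles in rad, forces in N, time in s.
With the tool pointing down it reaches from about 350 to 775 mm from the base axis. Payload 7.3 kg.
Tool frame: the origin (TCP) lies midway between the tips of the shut fingers; the grasp point (between the pads) lies 19 mm behind it; z points along the fingers, y is the line along which they close (so a half turn about z gives the same grasp; the last joint's range is limited). The gripper opens to 92 mm and grips with 3 to 60 N. Pads are 19 mm wide; open, the fingers measure 130 mm over their backs; the gripper's body (75 mm by 190 mm) begins 47 mm behind the grasp point.
Start: joints at [1.125, 0.342, 1.524, -0, 1.275, -0.146], TCP at [155.033, 501.607, 226.741] pointing down, gripper open.
Joint ranges: [-2.53, 2.53], [-0.77, 2.02], [0.04, 2.7], [-1, 4.14], [0.28, 2.66], [-3.11, 3.11]. Speed limits (rad/s): [2.57, 2.57, 3.14, 3.14, 3.14, 3.14].

### API

Orientations are given as [roll, pitch, yaw] about the fixed x, y, z axes, in that order (R = Rz(yaw) Ry(pitch) Rx(roll)).
In Python, from plant import bot gives the robot as it stands.
- The arm moves only by the tool jog_arm, never from a script. Its arguments are lists of equal length, an entry for each row: "dp": the shift along the tool's x, y, z in m, a list of three; "twist": the turn about the tool's z in degrees. A call has 1 to 10 rows; each row shifts and turns the commanded pose from where the row before left it, along the tool's axes as they then stand; what a row does not reach is not made up. A row lasts 1/8 s, in which the tool goes at most 62.5 mm and 10.7 degrees, less where a joint would pass 70% of its speed; a pose out of reach is approached as far as the arm can. A call is refused whole if a number of a shift passes 0.0625 or a number of a turn 10.7, either way. A call with a gripper value outside its range is refused whole. "jaw" is the finger opening in m, from 0 to 0.0918, set as the call begins (left out, the last holds). The fingers move at their own pace and stop on an object; the grip force is fixed at half the most. Time passes only in rows, so rows that do not move let the fingers close. It gives the time, the measured TCP pose, the force, the opening and the grip force at its end, in the units of the state.
- bot.get_obs(): the state, without advancing time (a new reading comes with each control period).
- bot.capture(name): name is "scene" or "top" or "wrist"; returns the picture (400x640x3 uint8, blue, green, red); there is no depth.
- bot.camera_params(name): a dict with "fx", "fy", "cx", "cy" (pixels), "R" (3x3) and "t" (3): a world point X has camera coordinates R X + t. Camera axes: x right, y down, z forward; pixel columns grow to the right and rows downward; lengths in mm; the calibration is good to about 2 mm. A picture is of the moment at which its call begins: read the wrist's pose just before it. camera_params takes no time and is no camera call; for the wrist camera it gives the pose at the moment of the call.
- bot.close_job(): hands the job in; it is judged then, once.
Trained networks look in the newest picture that a camera, given by its name, has taken for a name from the list of things; names that differ only in an ending like _2 or _b are one class to them, and where a whole thing is asked for, a point or a joint stands for the part that bears it (a point fixed in the world has none). Each returns a list of dicts, best first, with "confidence" (0 to 1); they miss things now and then, are a little off and sometimes report something else, mostly with a low value. They report only what shows in the picture. A call takes as long as a camera call.
- bot.find_in(camera, label): "bbox" ([centre column, centre row, width, height] in pixels, round what is visible of it).
- bot.masks_of(camera, label): "pixels" (400x640 bool, what is visible of it) and "bbox" ([centre column, centre row, width, height] in pixels, round what is visible of it).
The state is a dict: "time": time; "joint_positions": joint angles; "dq": joint speeds; "tau": joint torques, N m; "tool_pos": TCP position; "tcp_rot": TCP orientation; "contact_force": force on the tool from outside, world axes, zero at the start; "moment": the same for the moment, N m; "grip_width": finger opening in mm; "finger_force": force on a finger pad.
Only numpy, scipy, OpenCV 4.12 (cv2) and the standard library are available. Lean on these libraries where they do the work, as an engineer would, in place of code of your own. Each camera call takes 0.05 s, during which the arm holds its last target. There are 200 camera calls.

### The job

One of the three wooden box lids on the stone slab is warped: press gently near the edges of the lids to find the one that rocks on the flat stone, hold it tipped down for a moment and let it rock back. Then lift that lid by its knob, lay it gently flat inside the wooden tray and let go of it; leave the good lids where they lie on the slab, do not mark any lid by pressing hard, and do not disturb the things around.

Things in the scene. Friction and masses are not known exactly. Their poses are not given: they have to be found in the camera images.
- slab: fixed flat stone slab 210x500x20 mm; origin: centre of underside, x across, y along it, z up. Good lids stand on 4 pads and do not rock (under 0.02 rad by pad give). The warped lid has one corner (not told which) 4 mm clear of the stone: about 1 N on that corner, or on the middle of a side next to it, tips it 0.06 rad that way; let go, it falls back level. Its other corners and sides do not rock
- tray: square shallow wooden tray, 180 x 180 mm and 24 mm high outside, walls and floor 6 mm thick, open on top, fixed on the worktop left of the slab; origin at the centre of its underside, z up; a lid fits flat inside it at any yaw
- lid_1: one of 3 look-alike square light-wood lids, 100x100 mm, 0.13-0.21 kg, level on the slab at any yaw. Origin: centre of underside, at the feet of 4 grey silicone corner pads (12 mm wide, at 42 mm in x and y, each giving 1 mm per 8 N); z up, x, y along the sides. Board's top face 16 mm above the origin; round wooden knob in its middle, 24 mm wide, top at 42 mm. Exactly one lid is warped, not told which: see slab. Over 20 N on slab or tray marks the wood
- lid_2: one of 3 look-alike square light-wood lids, 100x100 mm, 0.13-0.21 kg, level on the slab at any yaw. Origin: centre of underside, at the feet of 4 grey silicone corner pads (12 mm wide, at 42 mm in x and y, each giving 1 mm per 8 N); z up, x, y along the sides. Board's top face 16 mm above the origin; round wooden knob in its middle, 24 mm wide, top at 42 mm. Exactly one lid is warped, not told which: see slab. Over 20 N on slab or tray marks the wood
- lid_3: one of 3 look-alike square light-wood lids, 100x100 mm, 0.13-0.21 kg, level on the slab at any yaw. Origin: centre of underside, at the feet of 4 grey silicone corner pads (12 mm wide, at 42 mm in x and y, each giving 1 mm per 8 N); z up, x, y along the sides. Board's top face 16 mm above the origin; round wooden knob in its middle, 24 mm wide, top at 42 mm. Exactly one lid is warped, not told which: see slab. Over 20 N on slab or tray marks the wood
- pepper_mill: dark wooden pepper mill, 46 mm across, 127 mm tall, upright behind the slab; origin at the centre of its base; bystander
- salt_shaker: glass salt shaker, 42 mm across, 80 mm tall, upright behind the slab; origin at the centre of its base; bystander
- small_cup: small white cup, 64 mm across, 36 mm tall, upright behind the slab; origin at the centre of its base; bystander

How it is judged:
By the outcome, as a careful person would: the job done as asked, in the order asked, and still so for the second after the job is handed in, with the robot touching nothing.
It also fails if it takes over 67 s, if anything falls off the work surface, if the arm or the gripper's body presses on something with over 40 N, if the wrist force passes 120 N, or if a joint passes its speed limit or range.

## Working session

There is one attempt and no reset: what is moved stays moved. The work goes in short steps, Python scripts to look and compute and a tool call to move; the robot and the scene stay as the last step left them, time stands still between calls to the robot, and variables do not carry over. Pictures are saved under pics/ and viewed, at most 10 in all, crops included, and the job is handed in when it is done.

Besides the shell and the picture viewer there is one more tool, called by a JSON object that holds its "op" and its "data". jog_arm: Moves the arm, as the interface text tells. Its arguments: {"type":"object","properties":{"dp":{"type":"array"},"twist":{"type":"array"},"jaw":{"type":"number"}},"required":["dp","twist"]}

```bash
mkdir -p pics; ls
python3 - <<'E'
from plant import bot
import cv2,numpy as np
o=bot.get_obs(); print({k:np.round(v,3) for k,v in o.items()})
for c in ["top","scene"]:
    im=bot.capture(c); cv2.imwrite(f"pics/{c}0.png",im)
    p=bot.camera_params(c); print(c,{k:np.round(v,3).tolist() for k,v in p.items()})
    for l in ["lid_1","tray","slab","pepper_mill","salt_shaker","small_cup"]:
        print(l,[(np.round(d["bbox"]).tolist(),round(d["confidence"],2)) for d in bot.find_in(c,l)])
E
```

```text
pics
{'time': np.float64(0.0), 'joint_positions': array([ 1.125,  0.343,  1.525,  0.   ,  1.275, -0.146]), 'dq': array([-0.   ,  0.   , -0.001,  0.001, -0.001,  0.   ]), 'tau': array([ -0.   , -43.124, -24.422,   0.072,   0.056,  -0.   ]), 'tool_pos': array([154.844, 501.212, 226.031]), 'tcp_rot': array([-3.14 , -0.   ,  2.842]), 'contact_force': array([-0.014,  1.079, -0.31 ]), 'moment': array([-0.023, -0.01 , -0.003]), 'finger_force': np.float64(0.0), 'grip_width': np.float64(91.744)}
top {'fx': 410.318, 'fy': 410.318, 'cx': 318.71, 'cy': 203.505, 'R': [[0.003, -1.0, -0.022], [-0.986, 0.0, -0.168], [0.168, 0.023, -0.986]], 't': [45.023, 586.927, 1081.075]}
lid_1 [([390.0, 219.0, 36.0, 38.0], 0.98), ([324.0, 218.0, 48.0, 39.0], 0.69), ([446.0, 226.0, 46.0, 42.0], 0.61)]
tray [([215.0, 242.0, 76.0, 74.0], 0.97)]
slab [([387.0, 220.0, 179.0, 78.0], 0.63)]
pepper_mill [([374.0, 156.0, 18.0, 24.0], 0.53)]
salt_shaker [([411.0, 159.0, 18.0, 21.0], 0.74), ([452.0, 163.0, 28.0, 25.0], 0.39)]
small_cup [([452.0, 160.0, 27.0, 28.0], 0.84), ([389.0, 220.0, 184.0, 81.0], 0.32)]
scene {'fx': 417.001, 'fy': 417.001, 'cx': 323.501, 'cy': 206.954, 'R': [[0.788, -0.616, 0.015], [-0.421, -0.556, -0.716], [0.45, 0.558, -0.698]], 't': [-459.344, 315.37, 1099.079]}
lid_1 [([376.0, 294.0, 37.0, 31.0], 0.91), ([342.0, 255.0, 46.0, 36.0], 0.69), ([310.0, 223.0, 40.0, 33.0], 0.65)]
tray [([246.0, 185.0, 69.0, 54.0], 0.88)]
slab [([347.0, 271.0, 162.0, 142.0], 0.94)]
pepper_mill [([382.0, 218.0, 19.0, 33.0], 0.84)]
salt_shaker [([403.0, 241.0, 15.0, 21.0], 0.57)]
small_cup [([430.0, 269.0, 21.0, 25.0], 0.93), ([402.0, 243.0, 18.0, 21.0], 0.7)]
```

```bash
cat > h.py <<'E'
from plant import bot
import cv2,numpy as np
def ray(c,uv,z,p=None):
    p=p or bot.camera_params(c); R=np.array(p["R"]);t=np.array(p["t"])
    uv=np.atleast_2d(uv).astype(float)
    d=np.c_[(uv[:,0]-p["cx"])/p["fx"],(uv[:,1]-p["cy"])/p["fy"],np.ones(len(uv))]@R
    C=-R.T@t
    return (C+d*((z-C[2])/d[:,2])[:,None])[:,:2]
def rect(c,m,z,p=None):
    m=m.astype(np.uint8); cs,_=cv2.findContours(m,0,2); k=max(cs,key=cv2.contourArea)
    w=ray(c,k[:,0,:],z,p)
    r=cv2.minAreaRect(w.astype(np.float32)); return np.round(r[0],1),np.round(r[1],1),round(r[2],1)
E
python3 - <<'E'
from h import *
im=bot.capture("top"); cv2.imwrite("pics/top1.png",cv2.resize(im[130:290,160:490],None,fx=2.4,fy=2.4,interpolation=2))
for l,z in [("lid_1",36),("tray",24),("slab",20)]:
    for d in bot.masks_of("top",l): print(l,round(d["confidence"],2),rect("top",d["pixels"],z))
for n,u,z in [("mill",(374,156),60),("salt",(411,159),40),("cup",(452,160),18)]: print(n,ray("top",u,z))
E
```

```text
lid_1 0.97 (array([549.7,  28.1]), array([ 98.9, 100.8]), 13.3)
lid_1 0.88 (array([ 530.9, -299.6]), array([102.3, 100.8]), 56.7)
lid_1 0.84 (array([ 539.2, -143.3]), array([ 97.4, 100.7]), 0.1)
tray 0.85 (array([484.5, 339.4]), array([181.4, 183.4]), 10.2)
slab 0.87 (array([ 543.6, -141.6]), array([208.3, 500.1]), 0.1)
mill [[ 718.99264184 -107.60117771]]
salt [[ 715.73240507 -213.77269692]]
cup [[ 718.64528849 -335.21411033]]
```

View pics/top1.png

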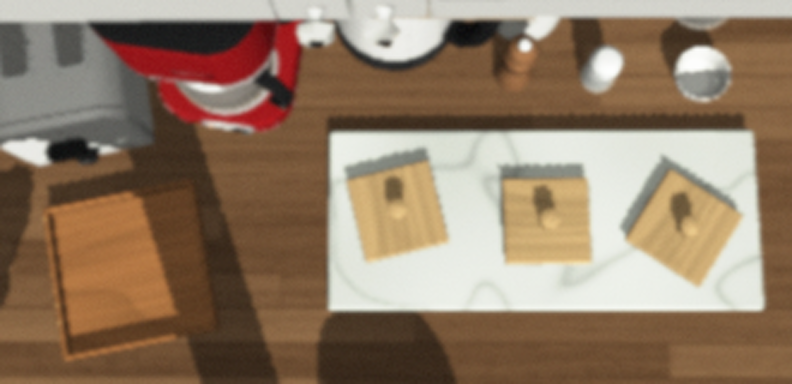

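```bash
cat >> h.py <<'E'
def plan(x,y,z,psi=None,n=None,final=True):
    """rows (dp in tool axes, twist) from the measured pose to the target, tool down; psi deg"""
    o=bot.get_obs(); p=o["tool_pos"]; y0=np.degrees(o["tcp_rot"][2])
    psi=y0 if psi is None else psi
    dy=(psi-y0+180)%360-180; d=np.array([x,y,z])-p
    n=n or int(max(np.ceil(np.linalg.norm(d)/60),np.ceil(abs(dy)/10)))
    dp=[]
    for i in range(n):
        a=np.radians(y0+dy*i/n); s=d/n
        dp.append([round(v/1000,4) for v in (np.cos(a)*s[0]+np.sin(a)*s[1],np.sin(a)*s[0]-np.cos(a)*s[1],-s[2])])
    print("at",np.round(p,1),round(y0,1),"F",np.round(o["contact_force"],2),"t",round(float(o["time"]),2)); print(dp,[round(-dy/n,2)]*n)
E
python3 -c "
from h import *
plan(536.4,84.5,60,193.3)"
```

```text
at [155.  501.6 226.8] 162.8 F [1.01 0.63 1.62] t 0.9
[[np.float64(-0.0488), np.float64(-0.0286), np.float64(0.0167)], [np.float64(-0.0472), np.float64(-0.0311), np.float64(0.0167)], [np.float64(-0.0454), np.float64(-0.0336), np.float64(0.0167)], [np.float64(-0.0436), np.float64(-0.036), np.float64(0.0167)], [np.float64(-0.0416), np.float64(-0.0382), np.float64(0.0167)], [np.float64(-0.0395), np.float64(-0.0404), np.float64(0.0167)], [np.float64(-0.0373), np.float64(-0.0424), np.float64(0.0167)], [np.float64(-0.035), np.float64(-0.0444), np.float64(0.0167)], [np.float64(-0.0326), np.float64(-0.0462), np.float64(0.0167)], [np.float64(-0.0301), np.float64(-0.0478), np.float64(0.0167)]] [np.float64(-3.05), np.float64(-3.05), np.float64(-3.05), np.float64(-3.05), np.float64(-3.05), np.float64(-3.05), np.float64(-3.05), np.float64(-3.05), np.float64(-3.05), np.float64(-3.05)]
```

{"op": "jog_arm", "data": {"dp": [[-0.049,-0.029,0.016],[-0.047,-0.031,0.016],[-0.045,-0.034,0.016],[-0.044,-0.036,0.016],[-0.042,-0.038,0.016],[-0.039,-0.04,0.016],[-0.037,-0.042,0.016],[-0.035,-0.044,0.016],[-0.033,-0.046,0.016],[-0.03,-0.048,0.016]], "twist": [-3.05,-3.05,-3.05,-3.05,-3.05,-3.05,-3.05,-3.05,-3.05,-3.05], "jaw": 0}}

```text
time: 2.15
tool_pos: [537.5, 83.8, 66.3]
tcp_rot: [3.142, 0.001, -2.908]
contact_force: [-0.2, 0.2, 0.5]
grip_width: 1.1
finger_force: 0.0
```

Run:
```python
from h import *
p=bot.camera_params("wrist"); im=bot.capture("wrist"); cv2.imwrite("pics/w0.png",im)
for d in bot.masks_of("wrist","lid_1"): print(round(d["confidence"],2),np.round(d["bbox"]),rect("wrist",d["pixels"],36,p))
plan(536.4,84.5,50,193.3)
```

```text
0.73 [237. 211. 150. 114.] (array([536.9,  26.6]), array([77.3, 99. ]), 13.8)
0.66 [ 36. 158.  68. 164.] (array([ 536.2, -104. ]), array([ 42.2, 100.4]), 86.9)
at [539.   81.2  65.1] -166.9 F [-0.07  0.81  0.47] t 2.25
[[np.float64(0.0018), np.float64(0.0038), np.float64(0.0151)]] [np.float64(-0.19)]
```

View pics/w0.png

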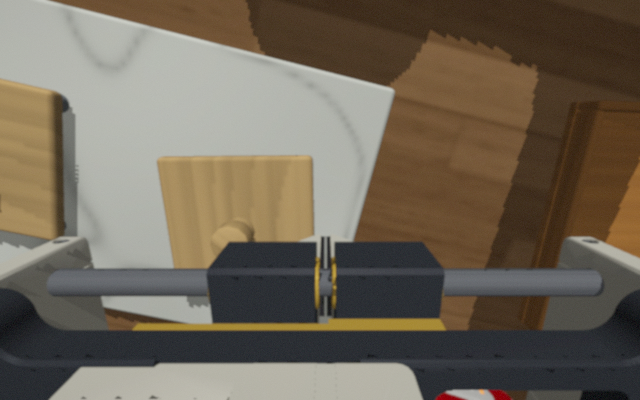

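{"op": "jog_arm", "data": {"dp": [[0.001,0.003,0.014],[0,0,0.009],[0,0,0.002],[0,0,0],[0,0,0]], "twist": [0,0,0,0,0]}}

```text
time: 2.88
tool_pos: [534.7, 88.4, 42.2]
tcp_rot: [-3.141, 0.001, -2.908]
contact_force: [-0.1, 0.2, 0.5]
grip_width: 0.5
finger_force: 0.0
```

Run:
```python
from h import *
plan(536.4,84.5,36,193.3)
```

```text
at [534.7  88.4  42.2] -166.6 F [-0.07  0.24  0.45] t 2.88
[[np.float64(-0.0008), np.float64(-0.0042), np.float64(0.0062)]] [np.float64(0.06)]
```

{"op": "jog_arm", "data": {"dp": [[0,-0.004,0.005],[0,0,0],[0,0,0]], "twist": [0,0,0]}}

```text
time: 3.25
tool_pos: [535.4, 84.0, 36.7]
tcp_rot: [3.141, -0.0, -2.909]
contact_force: [1.0, 0.5, 0.0]
grip_width: 0.4
finger_force: 0.0
```

{"op": "jog_arm", "data": {"dp": [[0,0,0.0007],[0,0,0]], "twist": [0,0]}}

```text
time: 3.5
tool_pos: [535.4, 84.2, 36.0]
tcp_rot: [3.142, 0.0, -2.909]
contact_force: [-0.2, 0.6, -0.7]
grip_width: 0.6
finger_force: 0.0
```

{"op": "jog_arm", "data": {"dp": [[0,0,0.0005],[0,0,0]], "twist": [0,0]}}

```text
time: 3.75
tool_pos: [535.4, 84.2, 35.5]
tcp_rot: [3.142, 0.0, -2.909]
contact_force: [0.1, -0.0, -0.2]
grip_width: 0.4
finger_force: 0.0
```

{"op": "jog_arm", "data": {"dp": [[0,0,0.0005],[0,0,0]], "twist": [0,0]}}

```text
time: 4.0
tool_pos: [535.4, 84.2, 35.0]
tcp_rot: [3.141, -0.0, -2.909]
contact_force: [0.1, -0.7, -0.3]
grip_width: 0.2
finger_force: 0.0
```

{"op": "jog_arm", "data": {"dp": [[0,0,0.0005],[0,0,0]], "twist": [0,0]}}

```text
time: 4.25
tool_pos: [535.4, 84.1, 34.5]
tcp_rot: [3.141, -0.0, -2.909]
contact_force: [-0.2, 0.3, 0.5]
grip_width: 0.8
finger_force: 0.0
```

{"op": "jog_arm", "data": {"dp": [[0,0,0.0005],[0,0,0]], "twist": [0,0]}}

```text
time: 4.5
tool_pos: [535.4, 84.1, 34.0]
tcp_rot: [3.142, -0.0, -2.909]
contact_force: [0.4, 0.0, 1.0]
grip_width: 0.2
finger_force: 0.0
```

Run:
```python
from h import *
im=bot.capture("scene"); cv2.imwrite("pics/s1.png",cv2.resize(im[180:270,260:380],None,fx=6,fy=6,interpolation=2))
F=[]
for i in range(3):
    F.append(bot.get_obs()["contact_force"][2]); bot.capture("wrist")
print(F)
```

```text
[np.float64(0.46713972693056566), np.float64(-0.5914223392712534), np.float64(-0.45086719054129554)]
```

View pics/s1.png

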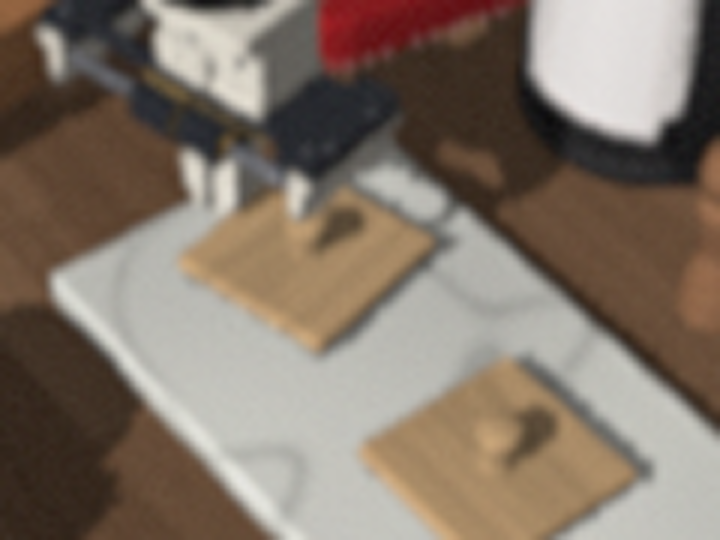

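{"op": "jog_arm", "data": {"dp": [[0,0,-0.005],[0,-0.013,0],[0,0,0.003],[0,0,0],[0,0,0]], "twist": [0,0,0,0,0]}}

```text
time: 5.32
tool_pos: [538.6, 71.4, 36.1]
tcp_rot: [-3.141, 0.0, -2.909]
contact_force: [0.1, -1.2, 2.3]
grip_width: 0.7
finger_force: 1.0
```

{"op": "jog_arm", "data": {"dp": [[0,0,0.0005],[0,0,0]], "twist": [0,0]}}

```text
time: 5.58
tool_pos: [538.6, 71.5, 35.9]
tcp_rot: [-3.141, 0.001, -2.909]
contact_force: [0.2, -0.7, 5.4]
grip_width: 0.3
finger_force: 2.5
```

{"op": "jog_arm", "data": {"dp": [[0,0,0.0005],[0,0,0]], "twist": [0,0]}}

```text
time: 5.82
tool_pos: [538.6, 71.5, 35.7]
tcp_rot: [-3.141, 0.001, -2.909]
contact_force: [-0.3, -2.0, 7.4]
grip_width: 0.5
finger_force: 3.8
```

{"op": "jog_arm", "data": {"dp": [[0,0,-0.036],[0,-0.045,0],[0,-0.045,0],[0,0,0.032],[0,0,0.002],[0,0,0],[0,0,0.001],[0,0,0]], "twist": [0,0,0,0,0,0,0,0]}}

```text
time: 6.82
tool_pos: [558.8, -15.4, 36.2]
tcp_rot: [3.141, -0.0, -2.908]
contact_force: [-0.9, -0.1, 0.8]
grip_width: 0.6
finger_force: 0.7
```

{"op": "jog_arm", "data": {"dp": [[0,0,0.0005],[0,0,0]], "twist": [0,0]}}

```text
time: 7.08
tool_pos: [558.9, -15.5, 35.9]
tcp_rot: [3.141, -0.0, -2.909]
contact_force: [-2.2, 2.1, 5.0]
grip_width: 0.3
finger_force: 2.5
```

{"op": "jog_arm", "data": {"dp": [[0,0,0.0005],[0,0,0]], "twist": [0,0]}}

```text
time: 7.32
tool_pos: [558.9, -15.6, 35.7]
tcp_rot: [3.141, -0.0, -2.909]
contact_force: [-2.8, 2.9, 7.0]
grip_width: 0.4
finger_force: 3.8
```

Run:
```python
from h import *
plan(539,-98.5,36,180,2)
```

```text
at [558.9 -15.6  35.7] -166.7 F [-2.83  2.87  7.03] t 7.33
[[np.float64(0.0193), np.float64(-0.0381), np.float64(-0.0002)], [np.float64(0.0147), np.float64(-0.04), np.float64(-0.0002)]] [np.float64(6.67), np.float64(6.67)]
```

{"op": "jog_arm", "data": {"dp": [[0,0,-0.016],[0.0193,-0.0381,-0.004],[0.0147,-0.04,0],[0,0,0.016],[0,0,0.002],[0,0,0],[0,0,0.001],[0,0,0]], "twist": [0,6.67,6.67,0,0,0,0,0]}}

```text
time: 8.32
tool_pos: [539.4, -98.5, 36.2]
tcp_rot: [3.142, 0.0, -3.141]
contact_force: [-0.3, 1.4, -0.3]
grip_width: 0.3
finger_force: 0.0
```

{"op": "jog_arm", "data": {"dp": [[0,0,0.0005],[0,0,0]], "twist": [0,0]}}

```text
time: 8.57
tool_pos: [539.4, -98.9, 35.6]
tcp_rot: [3.142, 0.0, 3.141]
contact_force: [-0.2, 0.2, 0.1]
grip_width: 0.5
finger_force: 0.4
```

{"op": "jog_arm", "data": {"dp": [[0,0,0.0005],[0,0,0]], "twist": [0,0]}}

```text
time: 8.82
tool_pos: [539.3, -99.1, 35.1]
tcp_rot: [3.142, 0.0, 3.141]
contact_force: [0.6, -0.7, 1.1]
grip_width: 0.4
finger_force: 0.5
```

{"op": "jog_arm", "data": {"dp": [[0,0,0.0005],[0,0,0]], "twist": [0,0]}}

```text
time: 9.07
tool_pos: [539.3, -99.1, 34.6]
tcp_rot: [3.142, 0.0, 3.141]
contact_force: [1.1, 0.9, 1.5]
grip_width: 0.4
finger_force: 0.8
```

{"op": "jog_arm", "data": {"dp": [[0,0,0.0005],[0,0,0]], "twist": [0,0]}}

```text
time: 9.32
tool_pos: [539.4, -99.0, 34.3]
tcp_rot: [-3.142, 0.0, 3.141]
contact_force: [-0.1, 1.1, 3.9]
grip_width: 0.4
finger_force: 2.1
```

{"op": "jog_arm", "data": {"dp": [[0,0,0.0003],[0,0,0]], "twist": [0,0]}}

```text
time: 9.57
tool_pos: [539.4, -99.0, 34.1]
tcp_rot: [-3.142, 0.001, 3.141]
contact_force: [-0.4, 0.9, 5.5]
grip_width: 0.4
finger_force: 3.0
```

{"op": "jog_arm", "data": {"dp": [[0,0,0],[0,0,0],[0,0,0],[0,0,0],[0,0,0],[0,0,0],[0,0,0],[0,0,0]], "twist": [0,0,0,0,0,0,0,0]}}

```text
time: 10.58
tool_pos: [539.4, -99.0, 34.1]
tcp_rot: [-3.142, 0.001, 3.141]
contact_force: [0.7, 0.8, 6.7]
grip_width: 0.7
finger_force: 3.0
```

{"op": "jog_arm", "data": {"dp": [[0,0,-0.001],[0,0,-0.001],[0,0,-0.001],[0,0,-0.003],[0,0,-0.015],[0,0,-0.05],[0,0,-0.05],[0,0,0],[0,0,0]], "twist": [0,0,0,0,0,0,0,0,0], "jaw": 0}}

```text
time: 11.7
tool_pos: [538.8, -98.9, 154.8]
tcp_rot: [3.142, 0.0, 3.141]
contact_force: [0.4, 0.2, -0.8]
grip_width: 0.4
finger_force: 0.0
```

Run:
```python
from h import *
im=bot.capture("top")
for d in bot.masks_of("top","lid_1"): print(round(d["confidence"],2),rect("top",d["pixels"],36))
p=bot.camera_params("wrist"); im=bot.capture("wrist"); cv2.imwrite("pics/w2.png",im)
for d in bot.masks_of("wrist","lid_1"): print(round(d["confidence"],2),np.round(d["bbox"]),rect("wrist",d["pixels"],36,p))
plan(539.3,-143.3,80,180)
```

```text
0.8 (array([ 528.7, -302.3]), array([ 93.9, 102.4]), 57.7)
0.66 (array([ 511.1, -144.2]), array([41.3, 98.4]), 0.1)
0.63 (array([548.5,  30.3]), array([101.6,  98.1]), 13.0)
0.73 [275. 196. 106.  99.] (array([ 533.9, -143.8]), array([93.4, 99.1]), 1.3)
0.64 [453. 204. 110. 111.] (array([546.9,  26.3]), array([99.2, 99.3]), 14.2)
0.56 [117. 187. 134. 135.] (array([ 528.7, -297.2]), array([101. , 104.1]), 56.6)
at [538.5 -98.9 153.5] 180.0 F [ 0.16 -0.06  0.31] t 11.9
[[np.float64(-0.0004), np.float64(-0.0222), np.float64(0.0367)], [np.float64(-0.0004), np.float64(-0.0222), np.float64(0.0367)]] [np.float64(-0.01), np.float64(-0.01)]
```

View pics/w2.png

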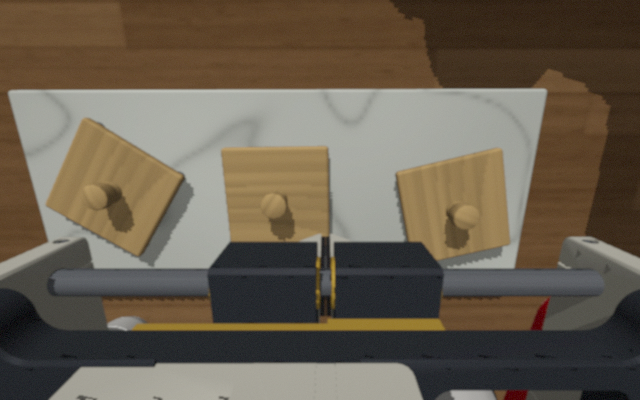

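Run:
```python
from h import *
p=bot.camera_params("wrist")
print(ray("wrist",[(272.5,204),(274,207)],62,p))
plan(538.5,-143.8,80,180)
```

```text
[[ 534.84335388 -143.76455027]
 [ 537.55074077 -142.58827661]]
at [538.5 -98.9 153.5] 180.0 F [ 0.16 -0.06  0.31] t 11.9
[[np.float64(-0.0), np.float64(-0.0225), np.float64(0.0367)], [np.float64(-0.0), np.float64(-0.0225), np.float64(0.0367)]] [np.float64(-0.01), np.float64(-0.01)]
```

{"op": "jog_arm", "data": {"dp": [[0.001,-0.0446,0.02],[0,0,0.04],[0,0,0.03],[0,0,0.018],[0,0,0.005],[0,0,0],[0,0,0]], "twist": [0,0,0,0,0,0,0], "jaw": 0.06}}

```text
time: 12.78
tool_pos: [538.7, -143.8, 42.5]
tcp_rot: [-3.141, 0.001, 3.141]
contact_force: [-0.2, -1.1, 0.1]
grip_width: 59.4
finger_force: 0.0
```

{"op": "jog_arm", "data": {"dp": [[0,0,0.002],[0,0,0]], "twist": [0,0]}}

```text
time: 13.02
tool_pos: [538.3, -143.6, 40.0]
tcp_rot: [-3.142, 0.0, 3.141]
contact_force: [-0.0, 0.3, -0.1]
grip_width: 60.0
finger_force: 0.0
```

{"op": "jog_arm", "data": {"dp": [[0,0,0],[0,0,0],[0,0,0],[0,0,0],[0,0,0]], "twist": [0,0,0,0,0], "jaw": 0}}

```text
time: 13.65
tool_pos: [538.3, -143.8, 39.8]
tcp_rot: [-3.141, 0.0, 3.141]
contact_force: [-0.1, -0.6, 0.7]
grip_width: 22.1
finger_force: 30.0
```

{"op": "jog_arm", "data": {"dp": [[0,0,-0.005],[0,0,-0.015],[0,0,-0.03],[0,0,-0.03],[0,0,0],[0,0,0]], "twist": [0,0,0,0,0,0]}}

```text
time: 14.4
tool_pos: [537.7, -143.4, 119.2]
tcp_rot: [3.141, -0.001, 3.141]
contact_force: [-0.5, -0.0, -2.0]
grip_width: 22.3
finger_force: 30.0
```

Run:
```python
from h import *
plan(484.5,339.4,120,190.2,14)
```

```text
at [ 537.7 -143.4  119.2] 180.0 F [-0.47 -0.01 -2.04] t 14.4
[[np.float64(0.0038), np.float64(0.0345), np.float64(-0.0001)], [np.float64(0.0034), np.float64(0.0345), np.float64(-0.0001)], [np.float64(0.0029), np.float64(0.0346), np.float64(-0.0001)], [np.float64(0.0025), np.float64(0.0346), np.float64(-0.0001)], [np.float64(0.002), np.float64(0.0346), np.float64(-0.0001)], [np.float64(0.0016), np.float64(0.0347), np.float64(-0.0001)], [np.float64(0.0012), np.float64(0.0347), np.float64(-0.0001)], [np.float64(0.0007), np.float64(0.0347), np.float64(-0.0001)], [np.float64(0.0003), np.float64(0.0347), np.float64(-0.0001)], [np.float64(-0.0002), np.float64(0.0347), np.float64(-0.0001)], [np.float64(-0.0006), np.float64(0.0347), np.float64(-0.0001)], [np.float64(-0.001), np.float64(0.0347), np.float64(-0.0001)], [np.float64(-0.0015), np.float64(0.0347), np.float64(-0.0001)], [np.float64(-0.0019), np.float64(0.0346), np.float64(-0.0001)]] [np.float64(-0.73), np.float64(-0.73), np.float64(-0.73), np.float64(-0.73), np.float64(-0.73), np.float64(-0.73), np.float64(-0.73), np.float64(-0.73), np.float64(-0.73), np.float64(-0.73), np.float64(-0.73), np.float64(-0.73), np.float64(-0.73), np.float64(-0.73)]
```

Lifted (about 2 N). I have time in hand, so I carry it smoothly.

{"op": "jog_arm", "data": {"dp": [[0.003,0.015,0],[0.004,0.03,0],[0.004,0.035,0],[0.003,0.035,0],[0.003,0.035,0],[0.002,0.035,0],[0.002,0.035,0],[0.001,0.035,0],[0.001,0.035,0],[0,0.035,0]], "twist": [-0.7,-0.7,-0.7,-0.7,-0.7,-0.7,-0.7,-0.7,-0.7,-0.7]}}

```text
time: 15.65
tool_pos: [494.5, 181.5, 118.7]
tcp_rot: [3.142, -0.002, -3.018]
contact_force: [0.8, 0.1, -1.8]
grip_width: 22.2
finger_force: 30.0
```

{"op": "jog_arm", "data": {"dp": [[0,0.035,0],[-0.001,0.035,0],[-0.001,0.035,0],[-0.002,0.03,0],[-0.002,0.02,0],[0,0,0],[0,0,0]], "twist": [-0.7,-0.7,-0.7,-0.7,-0.4,0,0]}}

```text
time: 16.52
tool_pos: [479.6, 333.4, 119.3]
tcp_rot: [-3.141, -0.001, -2.964]
contact_force: [0.3, -0.1, -1.9]
grip_width: 22.1
finger_force: 30.0
```

Run:
```python
from h import *
p=bot.camera_params("wrist"); im=bot.capture("wrist"); cv2.imwrite("pics/w3.png",im)
plan(484.5,339.4,50,190.2,3)
```

```text
at [479.8 333.2 119.5] -169.9 F [-0.75 -0.71 -1.74] t 16.57
[[np.float64(-0.0019), np.float64(0.0018), np.float64(0.0232)], [np.float64(-0.0019), np.float64(0.0018), np.float64(0.0232)], [np.float64(-0.0019), np.float64(0.0017), np.float64(0.0232)]] [np.float64(-0.02), np.float64(-0.02), np.float64(-0.02)]
```

View pics/w3.png

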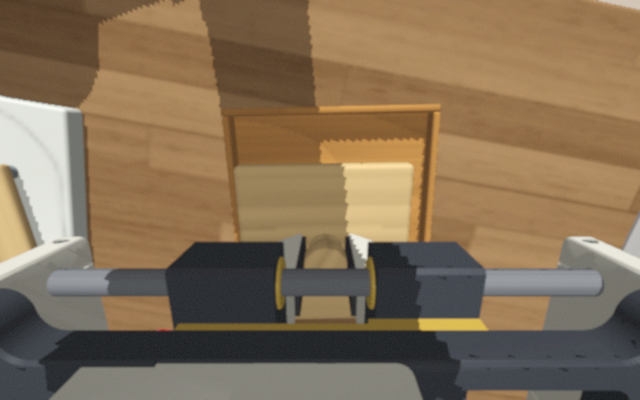

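{"op": "jog_arm", "data": {"dp": [[-0.003,0.003,0.02],[-0.003,0.002,0.03],[0,0,0.022],[0,0,0.01],[0,0,0.004],[0,0,0.002],[0,0,0],[0,0,0]], "twist": [0,0,0,0,0,0,0,0]}}

```text
time: 17.58
tool_pos: [485.2, 340.3, 32.4]
tcp_rot: [3.141, 0.001, -2.964]
contact_force: [0.2, -0.0, -1.1]
grip_width: 22.3
finger_force: 30.0
```

{"op": "jog_arm", "data": {"dp": [[0,0,0.002],[0,0,0.001],[0,0,0.0005],[0,0,0]], "twist": [0,0,0,0]}}

```text
time: 18.08
tool_pos: [484.9, 340.0, 28.2]
tcp_rot: [3.142, -0.0, -2.964]
contact_force: [0.4, 0.7, -1.8]
grip_width: 22.1
finger_force: 30.0
```

{"op": "jog_arm", "data": {"dp": [[0,0,0.001],[0,0,0.0005],[0,0,0.0005],[0,0,0]], "twist": [0,0,0,0]}}

```text
time: 18.58
tool_pos: [484.9, 340.1, 26.2]
tcp_rot: [3.142, -0.0, -2.964]
contact_force: [0.3, -0.0, -2.0]
grip_width: 22.5
finger_force: 30.0
```

{"op": "jog_arm", "data": {"dp": [[0,0,0.0003],[0,0,0],[0,0,0]], "twist": [0,0,0]}}

```text
time: 18.95
tool_pos: [484.9, 340.1, 26.0]
tcp_rot: [3.142, 0.0, -2.964]
contact_force: [0.4, 0.3, -1.5]
grip_width: 22.3
finger_force: 30.0
```

{"op": "jog_arm", "data": {"dp": [[0,0,0.0003],[0,0,0],[0,0,0]], "twist": [0,0,0]}}

```text
time: 19.32
tool_pos: [485.0, 340.1, 25.8]
tcp_rot: [3.141, 0.0, -2.964]
contact_force: [-0.1, -0.5, 0.9]
grip_width: 22.2
finger_force: 30.0
```

{"op": "jog_arm", "data": {"dp": [[0,0,0.0003],[0,0,0],[0,0,0]], "twist": [0,0,0]}}

```text
time: 19.7
tool_pos: [485.0, 340.1, 25.6]
tcp_rot: [3.141, 0.0, -2.964]
contact_force: [-1.3, -0.7, 3.5]
grip_width: 22.6
finger_force: 30.0
```

{"op": "jog_arm", "data": {"dp": [[0,0,0],[0,0,0],[0,0,0],[0,0,0]], "twist": [0,0,0,0], "jaw": 0.055}}

```text
time: 20.2
tool_pos: [484.9, 340.0, 25.2]
tcp_rot: [-3.142, -0.0, -2.964]
contact_force: [0.2, -0.4, 0.2]
grip_width: 54.1
finger_force: 0.0
```

{"op": "jog_arm", "data": {"dp": [[0,0,-0.005],[0,0,-0.02],[0,0,-0.04],[0,0,-0.05],[0.04,0,-0.03],[0.06,0,0],[0,0,0],[0,0,0]], "twist": [0,0,0,0,0,0,0,0]}}

```text
time: 21.2
tool_pos: [387.1, 322.8, 171.1]
tcp_rot: [3.141, 0.002, -2.963]
contact_force: [1.0, 0.6, 0.6]
grip_width: 55.0
finger_force: 0.0
```

Run:
```python
from h import *
im=bot.capture("scene"); cv2.imwrite("pics/s4.png",cv2.resize(im[140:330,190:460],None,fx=2.9,fy=2.9,interpolation=2))
im=bot.capture("top")
for d in bot.masks_of("top","lid_1"): print(round(d["confidence"],2),rect("top",d["pixels"],30))
print(bot.get_obs()["tool_pos"],bot.get_obs()["time"])
```

```text
0.69 (array([486.7, 338.1]), array([ 93.5, 102.7]), 7.2)
0.69 (array([ 532.6, -300.1]), array([102.7, 101.7]), 56.6)
0.55 (array([549.8,  29.7]), array([101.8, 101. ]), 14.4)
[387.71869439 322.67189788 170.39728476] 21.35
```

View pics/s4.png

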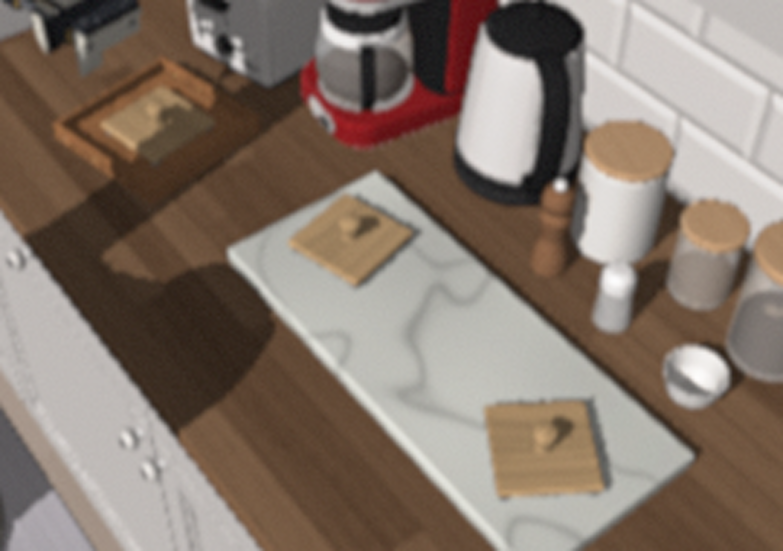

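The picture shows the warped lid flat in the tray (about 155,120). The two good lids are in place on the slab (about 350,240 and 547,445), and the mill, shaker and cup are still standing.

```bash
python3 -c "
from plant import bot
print(bot.close_job())"
```

```text
the job is handed in; nothing more can be done
None
```

The middle lid was the warped one: it rocked under a gentle press, I held it tipped for about a second and let it fall back, then laid it flat in the tray and let go. The good lids and everything around them were left in place, and I handed the job in at about 21 s.

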